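# Rinse a new tumbler on the glass rinser

### The arm

A 6-joint arm with a two-finger parallel gripper is mounted at the origin on the work surface. World frame = base frame: x ahead of the robot, y to its left, z up, the work surface at z = 0. Lengths are in m, angles in degrees, forces in N, time in s.
With the tool pointing down it reaches from about 0.375 to 0.75 m from the base axis. Payload 9 kg.
Tool frame: the origin (TCP) lies where the fingers leave the gripper's body, on its centre line; the fingertips stand 73 mm ahead of it and the grasp point (between the pads) lies 54 mm ahead of it (robot.tip_reach is the distance from the TCP to the fingertips, in m); z points along the fingers, y is the direction in which the jaws open and shut (so a half turn about z gives the same grasp; the last joint's range is limited). The gripper opens to 85 mm and grips with 20 to 120 N. Pads are 22 mm wide; open, the fingers measure 114 mm over their backs; the gripper's body (76 mm by 85 mm) begins 54 mm behind the grasp point. The pads swing forward as they close: fully open they stand 13 mm farther back than shut.
Start: joints at [-85.239, 5.964, 5.575, 89.605, 0, 77.527], TCP at [0.178, -0.573, 0.304] pointing down, gripper open.
Joint ranges: [-171.21, 171.21], [-48.23, 106.86], [-62.78, 66.21], [-105.2, 120.99], [-86.42, 89.51], [-180, 180]. Speed limits (degrees/s): [127.2, 127.2, 147.25, 180, 180, 180].

### API

Orientations are given as [roll, pitch, yaw] about the fixed x, y, z axes, in that order (R = Rz(yaw) Ry(pitch) Rx(roll)).
In Python, from plant import robot gives the robot as it stands. Calls block until the motion is done:
- robot.move_pose(position, orientation): joint-space move of the TCP to a pose.
- robot.line_to(position, vel=0.15, rotation=None, guard=None): straight line of the TCP; rotation=None keeps the orientation; vel is the mean speed in m/s. With guard (N) it stops when the force on the tool has changed by that much, and returns True; else False.
- robot.goto_joints(angles): joint-space move.
- robot.set_gripper(opening): finger opening in m; the grip force is fixed at half the most; returns when the fingers have stopped.
- robot.pause(seconds).
- robot.ik(position, orientation): joint angles nearest the present ones, or None.
- robot.observe(): the state.
- robot.grab_frame(name): name is "side" or "top"; returns the picture (480x640x3 uint8, blue, green, red); there is no depth.
- robot.get_calibration(name): a dict with "vertical_fov" (degrees; the focal length in pixels is half the picture's height over the tangent of half this angle, whatever the lens; pixels are square), "cx", "cy" (the principal point, pixels), "k1" (the pictures are not rectified: a ray, as slopes to the right and down, at radius r is drawn at 1 + k1 r^2 times it, then the intrinsics apply), "rvec" (rotation vector, rad) and "tvec" (3), from world to camera coordinates, as OpenCV has them. Camera axes: x right, y down, z forward; pixel columns grow to the right and rows downward; lengths in m; the calibration is good to about 2 mm. A picture is of the moment at which its call begins. get_calibration takes no time and is no camera call.
A pose or a line that the arm cannot do raises robot.IKError and nothing moves.
- robot.job_done(): hands the job in, once; it reports no verdict.
The state is a dict: "time": time; "q": joint angles; "qvel": joint speeds; "joint_torque": joint torques, N m; "tool_pos": TCP position; "tcp_rot": TCP orientation; "ft_force": force on the tool from outside, world axes, zero at the start; "torque": the same for the moment, N m; "gripper_width": finger opening in m.
Only numpy, scipy, OpenCV 4.12 (cv2) and the standard library are available. Lean on these libraries where they do the work, as an engineer would, in place of code of your own. Each camera call takes 0.05 s, during which the arm holds its last target.

### The job

A set of new tumblers has just been unpacked and the amber one is wanted for a drink. Lift it out of its pocket in the moulded packing tray and, keeping it mouth down as it is, set it squarely in the sprung ring of the glass rinser and gently press it down against the spring, most of the way or fully, so that the rinse valve is held open. Finish while your fingers are still on the tumbler holding it pressed down there, and leave everything else on the counter where it stands.

Things in the scene. Friction and masses are not known exactly. Their poses are not given: they have to be found in the camera images.
- tumbler_center (a point): centre, half-way up, of the amber glass tumbler to be rinsed: a straight-sided round tumbler, 62 mm diameter, 108 mm tall, about 0.25 kg, standing mouth down (thick closed base on top). z axis = the tumbler's axis, up as it stands. Its mouth rim is 54 mm below this point, its flat base 54 mm above
- tumbler_mouth (a point): centre of the amber tumbler's mouth rim, its lowest plane as it stands (z axis up along the tumbler)
- tray: fixed grey-brown moulded-pulp tray, 118 x 302 mm, 30 mm high; origin under its centre. Three round pockets, 74 mm wide, floors 6 mm above the counter, in a row along its y axis at y = -92, 0, +92 mm; each holds one tumbler mouth down (amber, clear, green in any order), 84 mm of it standing out. Free room beside every tumbler along the tray's x axis; along y the neighbours stand 30 mm apart
- rinser: fixed glass rinser: low steel drip tray 190 (x) x 170 (y) mm, rim 34 mm high, slotted grate; hose elbow at its +x side; origin under its centre. In its middle a black sprung ring surrounds a fixed steel spray nozzle of 17 mm diameter, whose top is 58.5 mm above the counter and goes up inside the tumbler's mouth
- ring_seat (a point): centre of the flat annular seat of the rinser's black sprung ring, where the tumbler's rim stands; it is 52 mm above the counter when the ring is up and moves with the ring. z up. A flared lip, 72 mm inside diameter at the seat and 80 mm at its top, 9 mm above the seat, guides the rim in
- rinser_ring (a joint): how far the sprung ring is pressed down, m: 0 = up, 0.014 = at its stop, fully down. The spring pushes back with about 7 N at the start of the travel and about 16 N at the stop, so the tumbler's own weight does not move it; the valve is open from 0.009 on
- glass_clear: clear tumbler of the same shape, in another pocket of the tray (leave alone); origin at the centre of its mouth rim, underneath
- glass_green: green tumbler of the same shape, in another pocket of the tray (leave alone); origin at the centre of its mouth rim, underneath
- tea_carton: mustard-yellow open tea carton, 70 x 85 mm, 75 to 100 mm high (bystander); origin under its centre
- sugar_pot: pale blue round sugar pot with steel lid and a ladle, 110 mm diameter, 160 mm high over the ladle (bystander); origin under its centre
- mug: red mug, 82 mm diameter, 92 mm high, handle at its +y side (bystander); origin under its centre
- canister: cream and blue canister, 102 mm diameter, 152 mm high (bystander); origin under its centre
- teaspoon: steel teaspoon, 150 mm long, lying on the counter along its x axis (bystander); origin under its middle
Mind the look-alikes: they are no part of the job. Leave any blue or purple look-alike of the part that bears tumbler_center alone.

How it is judged (in metres and radians):
On the way:
1. the amber tumbler is lifted clear out of its pocket, carried by the fingers alone (z of tumbler_center in the frame of tray above 0.092 m and contact force between tumbler and tray below 0.1 N and contact force between the fingers and tumbler above 1 N), for 0.2 s.
At the end, for the whole second after the job is handed in: the amber tumbler stands mouth down in the rinser's sprung ring (rim within 3 mm of the seat, within 7 mm of its centre, upright to 0.1 rad), the ring is held at least 9 mm of its 14 mm down, and the fingers are still on the tumbler, pressing it (ring force over 5 N), with nothing moving (value of joint rinser_ring above 0.009 m and z of tumbler_mouth in the frame of ring_seat below 0.003 m and horizontal distance between tumbler_mouth and ring_seat below 0.007 m and angle between tumbler_center's own z axis and vertical below 0.1 rad and contact force between tumbler and rinser above 5 N and contact force between the fingers and tumbler above 2 N and linear speed of tumbler below 0.02 m/s); the arm keeps its last pose, push and grip.
It fails at once if the tumbler is rammed against the rinser (over 60 N) (contact force between tumbler and rinser above 60 N).
It fails at once if the tumbler is tipped over by more than 0.5 rad instead of being kept mouth down (angle between tumbler_center's own z axis and vertical above 0.5 rad).
It fails at once if one of the other tumblers is moved by more than 25 mm (distance of any of glass_clear, glass_green from where it was at the start of the episode above 0.025 m).
It fails at once if another thing on the counter is moved by more than 30 mm or knocked over (distance of any of tea_carton, sugar_pot, mug, canister, teaspoon from where it was at the start of the episode above 0.03 m or angle between any of tea_carton, sugar_pot, mug, canister's own z axis and vertical above 0.5 rad).
It also fails if it takes over 42 s, if anything falls off the work surface, if the arm or the gripper's body presses on something with over 40 N, if the wrist force passes 120 N, or if a joint passes its speed limit or range.

## Working session

There is one attempt and no reset: what is moved stays moved. The work goes in short steps, each a Python script; the robot and the scene stay as the last script left them, time stands still between calls to the robot, and variables do not carry over. Pictures are saved under pics/ and viewed, and the job is handed in when it is done.

```bash
mkdir -p pics; ls
python3 - <<'E'
from plant import robot
import cv2
for n in("side","top"):
    cv2.imwrite(f"pics/{n}0.png",robot.grab_frame(n)); print(robot.get_calibration(n))
print(robot.observe())
E
```

```text
pics
{'vertical_fov': 49.63908841190336, 'cx': 322.8904973936217, 'cy': 243.41078082006499, 'k1': -0.03705366289551329, 'rvec': array([ 0.78072815, -2.54985466,  1.12151286]), 'tvec': array([0.45804949, 0.22771149, 1.3817164 ])}
{'vertical_fov': 42.22007785877654, 'cx': 311.7889316231564, 'cy': 249.35475879930124, 'k1': -0.002760052739279557, 'rvec': array([ 2.09576063, -2.14297228,  0.21769457]), 'tvec': array([0.0074603 , 0.54510233, 1.78408497])}
{'time': 0.1, 'q': array([-8.52389343e+01,  5.99674817e+00,  5.53093603e+00,  8.96029112e+01,
       -2.31651381e-04,  7.75262636e+01]), 'qvel': array([ 0.0024204 ,  0.0388025 ,  0.09383928, -0.06744041,  0.02200998,
        0.0563979 ]), 'joint_torque': array([ 7.14047172e-03, -5.58205211e+01,  5.04721034e+01,  1.31466580e-02,
       -2.73647256e-04,  1.14668100e-05]), 'tool_pos': array([ 0.17775919, -0.57284795,  0.3031786 ]), 'tcp_rot': array([-1.79932849e+02, -1.46175125e-02,  1.72347936e+01]), 'ft_force': array([-0.66325405,  0.77780036, -0.65358988]), 'torque': array([ 0.02484252, -0.02155847, -0.01170824]), 'gripper_width': 0.08537418388649251}
```

View pics/side0.png

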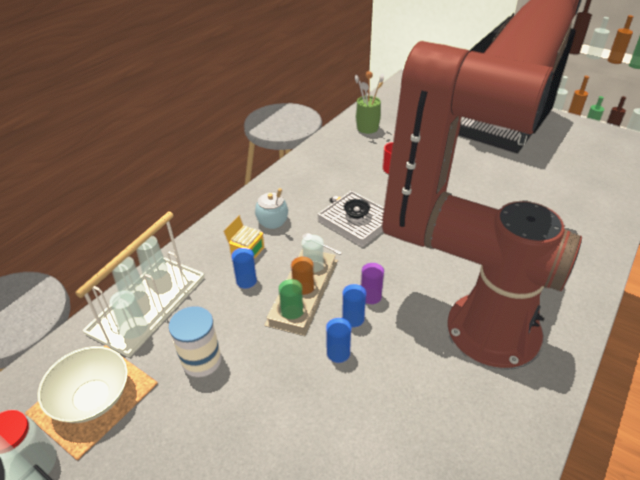

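View pics/top0.png

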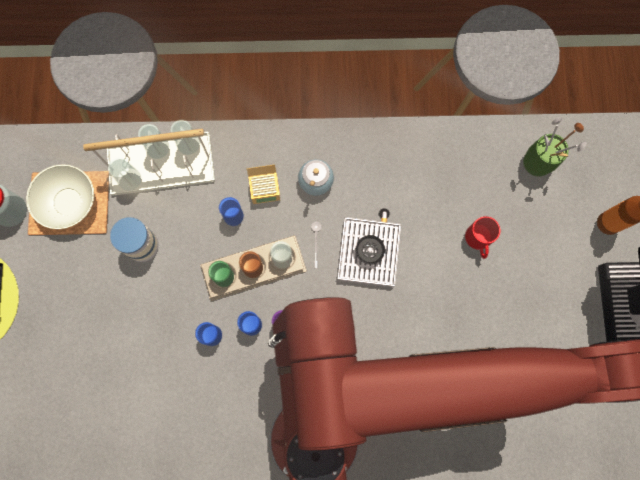

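```bash
cat > h.py <<'E'
import numpy as np, cv2
from plant import robot
def cam(n):
    c=robot.get_calibration(n); f=240/np.tan(np.radians(c['vertical_fov']/2))
    K=np.array([[f,0,c['cx']],[0,f,c['cy']],[0,0,1]]); d=np.array([c['k1'],0,0,0,0.])
    return K,d,c['rvec'],c['tvec']
def ray(n,uv):
    K,d,r,t=cam(n); p=cv2.undistortPoints(np.array([[uv]],float),K,d)[0,0]
    R=cv2.Rodrigues(r)[0]; return -R.T@t, R.T@np.array([p[0],p[1],1])
def onplane(n,uv,z):
    o,v=ray(n,uv); return o+v*(z-o[2])/v[2]
def proj(n,P):
    K,d,r,t=cam(n); return cv2.projectPoints(np.array(P,float).reshape(-1,1,3),r,t,K,d)[0][:,0]
E
python3 - <<'E'
import cv2,numpy as np
a=cv2.imread('pics/top0.png')[190:310,190:410]; b=cv2.imread('pics/side0.png')[180:340,230:400]
cv2.imwrite('pics/c_top.png',cv2.resize(a,None,fx=3.6,fy=3.6,interpolation=cv2.INTER_CUBIC))
cv2.imwrite('pics/c_side.png',cv2.resize(b,None,fx=3.6,fy=3.6,interpolation=cv2.INTER_CUBIC))
E
```

```text
(no output)
```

View pics/c_top.png

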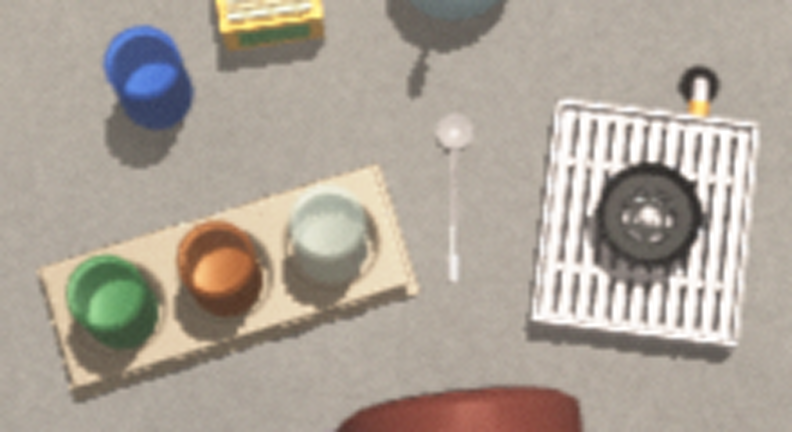

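View pics/c_side.png

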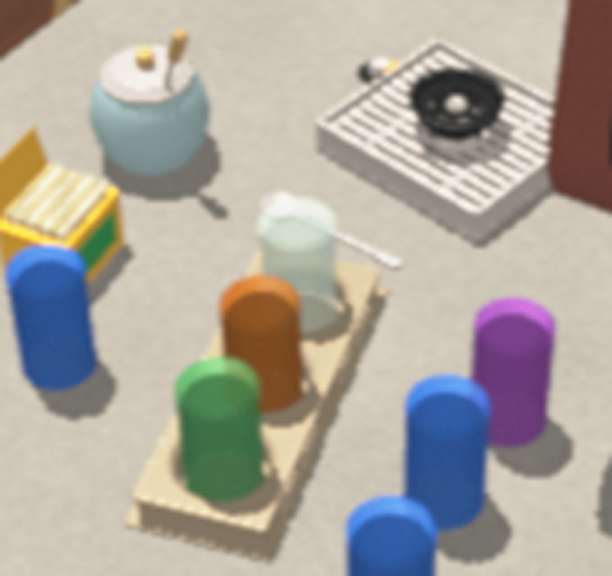

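Run:
```python
from h import *
np.set_printoptions(precision=4,suppress=True)
for n in('top','side'): print(n,ray(n,(320,240))[0])
print('amber',onplane('top',(250.5,262),.114)); print('side',onplane('side',(302,263),.114))
im={n:cv2.imread(f'pics/{n}0.png') for n in('top','side')}
for n,c in(('top',(251,264)),('side',(302,274))):
    h=cv2.cvtColor(im[n],cv2.COLOR_BGR2HSV)
    m=cv2.inRange(h,(4,140,60),(16,255,255))
    k,l,s,ce=cv2.connectedComponentsWithStats(m); i=l[c[1],c[0]]; print(n,s[i],ce[i])
    cv2.imwrite(f'pics/m_{n}.png',(l==i).astype(np.uint8)*255)
for name,uv in(('TL',(201,265)),('TR',(295,237)),('BR',(304.5,270)),('BL',(211.5,298))): print(name,onplane('top',uv,.03))
print('ring',onplane('top',(190+650/3.6,190+214/3.6),.061),'side',onplane('side',(230+457/3.6,180+102/3.6),.061))
for name,uv in(('TL',(557,103)),('TR',(757,124)),('BR',(735,345)),('BL',(531,322))): print(name,onplane('top',(190+uv[0]/3.6,190+uv[1]/3.6),.034))
```

```text
top [0.1822 0.0102 1.8566]
side [-0.1212  0.9686  1.1036]
amber [0.5002 0.1711 0.114 ]
side [0.5032 0.174  0.114 ]
top [240 252  21  21 269] [250.119  262.7509]
side [292 257  22  37 575] [303.4557 272.8261]
TL [0.5097 0.3263 0.03  ]
TR [0.5891 0.0448 0.03  ]
BR [0.4878 0.0182 0.03  ]
BL [0.4102 0.2941 0.03  ]
ring [ 0.5397 -0.1778  0.061 ] side [ 0.5371 -0.1699  0.061 ]
TL [ 0.6418 -0.1065  0.034 ]
TR [ 0.62   -0.2735  0.034 ]
BR [ 0.4339 -0.2459  0.034 ]
BL [ 0.4567 -0.0789  0.034 ]
```

Run:
```python
from h import *
im={n:cv2.imread(f'pics/{n}0.png') for n in('top','side')}
th=np.linspace(0,2*np.pi,120)
def circ(c,r,z): return np.c_[c[0]+r*np.cos(th),c[1]+r*np.sin(th),np.full(120,z)]
A=(0.501,0.172); Rg=(0.539,-0.177)
out=[]
for n in('top','side'):
  for ctr,L in((A,[(.031,.114),(.031,.03)]),(Rg,[(.040,.061),(.0085,.0585)])):
    p=proj(n,[[*ctr,.06]])[0]; s=10; w=29
    x0,y0=(p-w).astype(int); c=cv2.resize(im[n][y0:y0+2*w,x0:x0+2*w],None,fx=5,fy=5,interpolation=cv2.INTER_CUBIC); d=c.copy()
    for r,z in L:
        q=((proj(n,circ(ctr,r,z))+.5-[x0,y0])*5).astype(int); cv2.polylines(d,[q],True,(255,0,255),1)
    out.append(np.vstack([d,c]))
  
a=np.hstack(out); a=cv2.resize(a,(800,int(a.shape[0]*800/a.shape[1]))); cv2.imwrite('pics/ov.png',a)
```

```text
(no output)
```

View pics/ov.png

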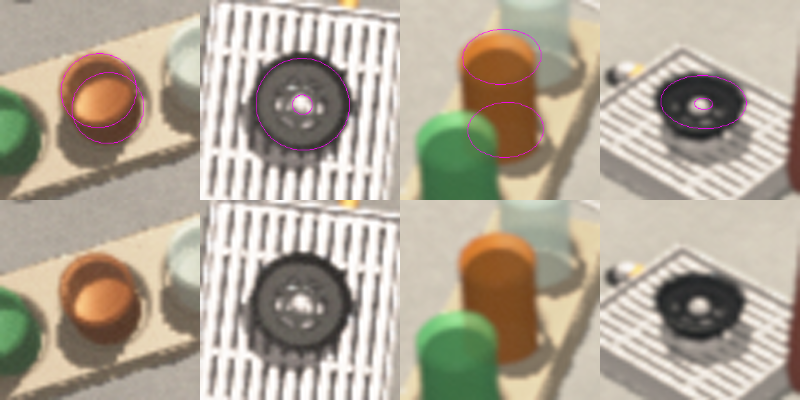

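Run:
```python
from h import *
from scipy.optimize import least_squares
np.set_printoptions(precision=4,suppress=True)
def tri(obs,z):
    return least_squares(lambda p:np.concatenate([proj(n,[[p[0],p[1],z]])[0]-u for n,u in obs]),[.5,0]) 
A=[.501,.172,.114]
for z,o in((.114,[('top',proj('top',[A])[0]+[-.1,0]),('side',proj('side',[A])[0]+[-1.2,.9])]),(.0585,[('top',proj('top',[[.539,-.177,.0585]])[0]+[0,.1]),('side',proj('side',[[.539,-.177,.0585]])[0]+[-.9,0])])):
    r=tri(o,z); print(r.x,r.fun)
```

```text
[0.5017 0.1742] [-0.6573 -0.2273  0.5257 -0.5392]
[ 0.54   -0.1763] [-0.2563 -0.4144  0.5298  0.0126]
```

Run:
```python
from h import *
np.set_printoptions(precision=3,suppress=True)
for y in(105.8,-74.2):
  for p in([.501,.173,.3],[.501,.173,.132],[.5395,-.1765,.3],[.5395,-.1765,.15]): print(y,robot.ik(p,[180,0,y]))
y=-74.2 if robot.ik([.501,.173,.3],[180,0,105.8]) is None else None
```

```text
105.8 [ 4.897 -6.323 -7.098 89.225  0.    79.097]
105.8 [  4.897  -3.842 -22.312  71.53    0.     79.097]
105.8 [-31.314   0.245  -0.742  89.012   0.     42.886]
105.8 [-31.314   2.064 -14.548  73.388   0.     42.886]
-74.2 [   4.897   -6.323   -7.098   89.225    0.    -100.903]
-74.2 [   4.897   -3.842  -22.312   71.53     0.    -100.903]
-74.2 [ -31.314    0.245   -0.742   89.012    0.    -137.114]
-74.2 [ -31.314    2.064  -14.548   73.388    0.    -137.114]
```

Possible mix-ups, as top-view pixels: amber tumbler (251,264), green (220,273), clear (281,255), blue cups (231,211), (208,334) and (249,324), a purple one at about (280,318), and an orange-brown bottle far right (620,215). The one standing in the tray's middle pocket with the amber colour is (251,264), or (302,270) in the side view. The close crops confirm it.

Run:
```python
from h import *
robot.move_pose([.501,.173,.27],[180,0,105.8])
robot.line_to([.501,.173,.20],vel=.15)
cv2.imwrite('pics/top1.png',robot.grab_frame('top'));s=robot.grab_frame('side');cv2.imwrite('pics/side1.png',s)
cv2.imwrite('pics/side1c.png',cv2.resize(s[150:350,200:400],None,fx=3,fy=3))
o=robot.observe();print(o['time'],o['tool_pos'],o['tcp_rot'],o['ft_force'])
```

```text
3.6833 [0.5016995  0.1729968  0.20144425] [1.79885569e+02 2.22756184e-02 1.05794865e+02] [-0.68421103  0.18967585 -0.02254167]
```

View pics/side1c.png

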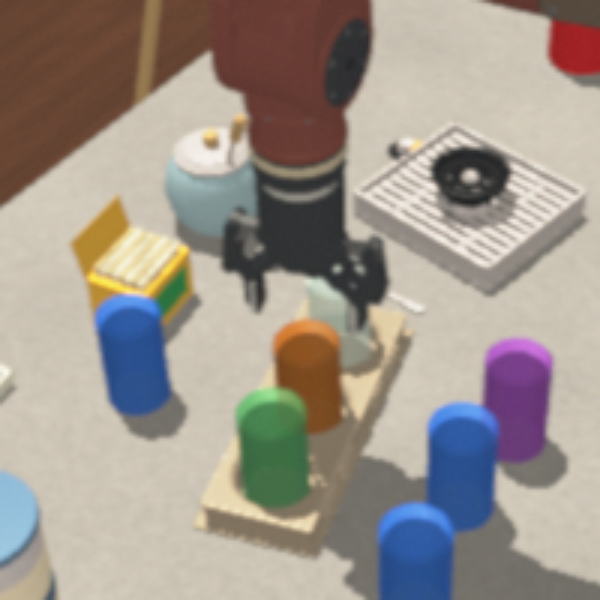

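The jaws straddle the amber tumbler: fingertips are at crop pixels (255,300) and (360,315), tumbler top at (308,330). Next I descend and grip.

Run:
```python
from h import *
g=robot.line_to([.501,.173,.132],vel=.1,guard=8)
o=robot.observe();print(g,o['tool_pos'],o['ft_force'])
if not g:
    robot.set_gripper(0.03); o=robot.observe();print(o['gripper_width'],o['tool_pos'],o['ft_force'])
    if o['gripper_width']>.055:
        robot.line_to([.501,.173,.25],vel=.1); robot.pause(.3)
        o=robot.observe();print(o['time'],o['gripper_width'],o['ft_force'],o['tool_pos'])
s=robot.grab_frame('side');t=robot.grab_frame('top')
cv2.imwrite('pics/s2.png',s);cv2.imwrite('pics/t2.png',t)
cv2.imwrite('pics/c2.png',np.hstack([cv2.resize(x,(400,400)) for x in(s[150:350,200:400],t[180:330,180:330])]))
```

```text
False [0.50135459 0.17305066 0.13261986] [ 0.35035986 -0.61731156  0.41410582]
0.06122256938757404 [0.50169384 0.17307385 0.13313108] [ 0.27509352 -0.19940223  6.47332964]
6.5 0.06102189772715866 [-0.1190035   0.06809611 -2.75724442] [0.50089613 0.17299967 0.24973478]
```

View pics/c2.png

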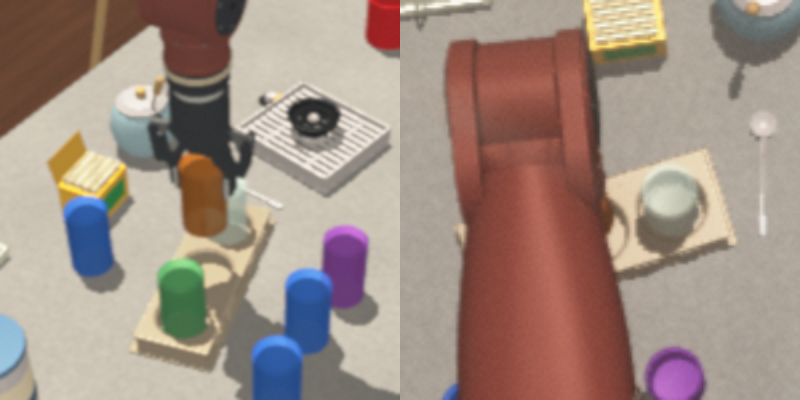

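The amber tumbler is lifted clear: side-crop (203,195) hanging below the fingers, its middle pocket empty at (205,270). Green and clear are undisturbed. Next I carry it over the rinser.

Run:
```python
from h import *
robot.line_to([.501,.173,.29],vel=.15)
robot.line_to([.5395,-.1765,.29],vel=.15)
robot.line_to([.5395,-.1765,.215],vel=.1)
robot.pause(.3)
o=robot.observe();p=o['tool_pos'];print(o['time'],o['gripper_width'],p,o['ft_force'])
s=robot.grab_frame('side');t=robot.grab_frame('top')
cv2.imwrite('pics/s3.png',s);cv2.imwrite('pics/t3.png',t)
h=cv2.cvtColor(s,cv2.COLOR_BGR2HSV);m=cv2.inRange(h,(4,140,50),(16,255,255))
k,l,st,ce=cv2.connectedComponentsWithStats(m)
for i in range(1,k):
    if st[i,4]>150: print(st[i],ce[i])
c=cv2.resize(s[140:260,290:450],None,fx=5,fy=5,interpolation=cv2.INTER_CUBIC)
th=np.linspace(0,2*np.pi,100)
zm=p[2]-.054-.072
for (cx,cy),r,z in(((p[0],p[1]),.031,zm),((p[0],p[1]),.031,zm+.108),((.5395,-.1765),.0085,.0585)):
    q=((proj('side',np.c_[cx+r*np.cos(th),cy+r*np.sin(th),0*th+z])+.5-[290,140])*5).astype(int);cv2.polylines(c,[q],True,(255,0,255),1)
cv2.imwrite('pics/c3.png',c)
```

```text
10.7083 0.06102979930158814 [ 0.5396928  -0.17661634  0.21546174] [ 0.54430014 -0.6253451  -2.39367479]
[609  15  24  48 501] [620.70658683  42.5249501 ]
[ 346   24  217  111 6266] [456.29731886  82.48483881]
[569  76  19  38 321] [578.85358255  98.69158879]
[348 168  20  38 618] [357.26375405 186.62459547]
[ 561  246   79  234 9155] [613.35488804 401.67744402]
```

View pics/c3.png

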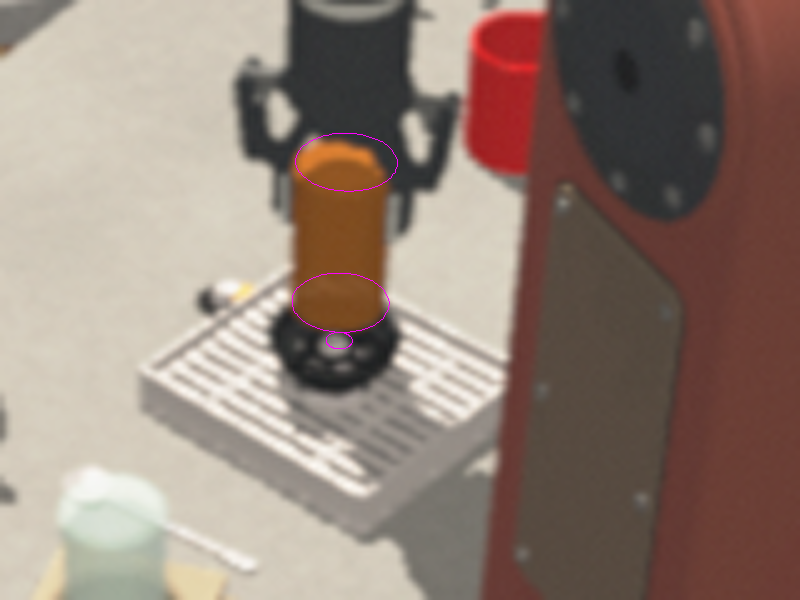

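View pics/t3.png

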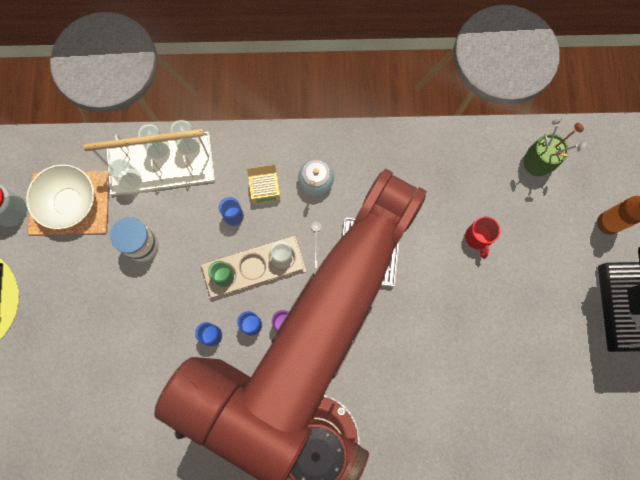

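The mouth bottom (crop 339,331) lines up with the ring and nozzle (337,340) to about 1 mm, and the tumbler hangs upright. Now a guarded descent to the seat.

Run:
```python
from h import *
np.set_printoptions(precision=4,suppress=True)
def st(g=None):
    o=robot.observe();print(g,round(o['time'],2),o['gripper_width'],o['tool_pos'],o['ft_force'],o['torque'],o['tcp_rot'])
st()
g=robot.line_to([.5395,-.1765,.190],vel=.06,guard=4);st(g)
if not g:
    g=robot.line_to([.5395,-.1765,.172],vel=.02,guard=4);st(g)
s=robot.grab_frame('side')
cv2.imwrite('pics/c4.png',cv2.resize(s[140:260,290:450],None,fx=5,fy=5,interpolation=cv2.INTER_CUBIC))
```

```text
None 10.81 0.06096226369376737 [ 0.5396 -0.1765  0.2152] [-0.4101  0.382  -2.9325] [-0.0035  0.0102 -0.0494] [179.9842   0.0133 105.8013]
False 11.38 0.060943632770804966 [ 0.5393 -0.1764  0.1897] [ 0.4752  0.8774 -1.4166] [-0.0339  0.0025 -0.0367] [-179.9753   -0.0263  105.801 ]
True 12.0 0.06055155060798042 [ 0.5395 -0.1765  0.1777] [ 1.0475 -1.0867  4.2348] [-0.0552 -0.0919 -0.0222] [179.9983  -0.0044 105.8008]
```

View pics/c4.png

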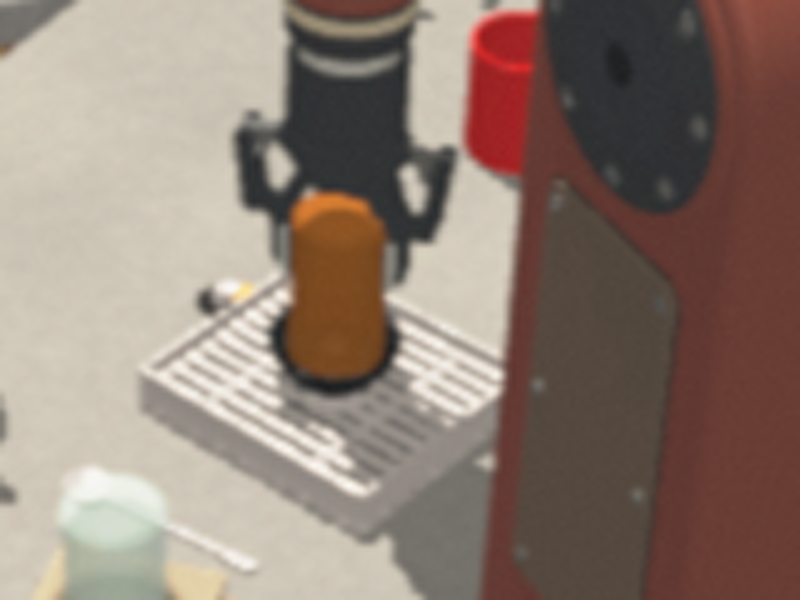

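Contact came at TCP z = 0.1777, against 0.178 predicted. The tumbler sits inside the lip with even black margins (crop 275–292 left, 384–398 right). Now I press.

Run:
```python
from h import *
np.set_printoptions(precision=4,suppress=True)
for z in(.175,.172,.169,.167,.1655):
    g=robot.line_to([.5395,-.1765,z],vel=.02,guard=25);robot.pause(.15)
    o=robot.observe();print(g,round(o['time'],2),o['gripper_width'],o['tool_pos'],o['ft_force'],o['torque'])
    if g: break
s=robot.grab_frame('side')
cv2.imwrite('pics/s5.png',s)
cv2.imwrite('pics/c5.png',cv2.resize(s[140:260,290:450],None,fx=5,fy=5,interpolation=cv2.INTER_CUBIC))
```

```text
False 12.47 0.06071121569277279 [ 0.5397 -0.1766  0.1756] [-1.0058  0.242   5.969 ] [0.0901 0.3378 0.0052]
False 12.92 0.061019106544042585 [ 0.5397 -0.1766  0.1729] [-1.4952  0.5835  7.4359] [ 0.0942  0.4573 -0.0648]
False 13.37 0.06081749104012433 [ 0.5397 -0.1766  0.1701] [-2.5438  0.7061  9.088 ] [0.2183 0.6862 0.0032]
False 13.77 0.060949436222935936 [ 0.5397 -0.1767  0.1683] [-1.8488  1.3822 10.7617] [0.2402 0.7878 0.0206]
False 14.17 0.06118707493916263 [ 0.5397 -0.1767  0.1669] [-1.9472  1.873  12.1989] [ 0.3002  0.8601 -0.0629]
```

View pics/c5.png

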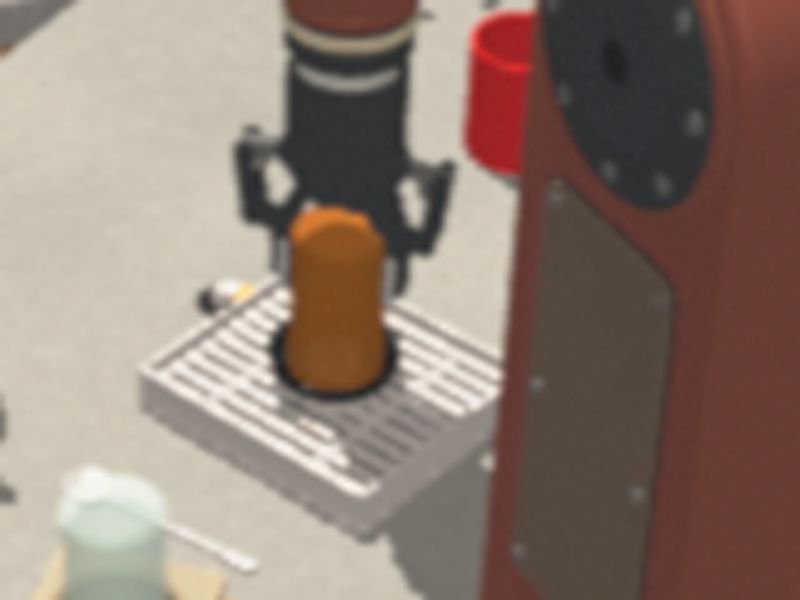

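Run:
```python
from h import *
np.set_printoptions(precision=4,suppress=True)
for z in(.1645,.1635):
    g=robot.line_to([.5395,-.1765,z],vel=.02,guard=20);robot.pause(.3)
    o=robot.observe();print(g,round(o['time'],2),o['gripper_width'],o['tool_pos'],o['ft_force'],o['torque'],o['tcp_rot'])
s=robot.grab_frame('side');cv2.imwrite('pics/s6.png',s)
p=o['tool_pos'];th=np.linspace(0,2*np.pi,100);c=cv2.resize(s[150:250,300:420],None,fx=6,fy=6,interpolation=cv2.INTER_CUBIC)
zm=p[2]-.126
for r,z in((.031,zm),(.031,zm+.108),(.040,.052-.012+.009)):
    q=((proj('side',np.c_[p[0]+r*np.cos(th),p[1]+r*np.sin(th),0*th+z])+.5-[300,150])*6).astype(int);cv2.polylines(c,[q],True,(255,0,255),1)
cv2.imwrite('pics/c6.png',c)
```

```text
False 14.77 0.06109030908986316 [ 0.5398 -0.1767  0.166 ] [-2.6159  1.8187 11.6435] [ 0.3467  0.9531 -0.0641] [-179.9696   -0.0041  105.8045]
False 15.32 0.06079646759016754 [ 0.5397 -0.1767  0.165 ] [-3.2943  2.3133 12.6758] [ 0.3107  1.0419 -0.0809] [-179.9676   -0.0042  105.8051]
```

View pics/c6.png

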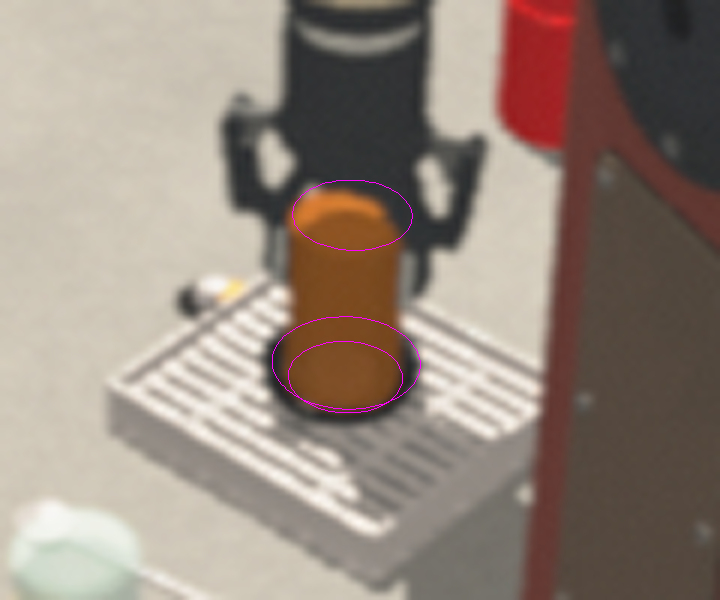

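Run:
```python
from h import *
robot.pause(.3);o=robot.observe();print(o['time'],o['tool_pos'],o['ft_force'],o['gripper_width'],abs(o['qvel']).max())
robot.job_done()
```

```text
15.6667 [ 0.53975045 -0.17665133  0.16503486] [-2.49244725  1.80705567 12.38687008] 0.060800535131974885 0.1013050003437096
the job is handed in; nothing more can be done
```

I lifted the amber tumbler out of the tray's middle pocket and set it mouth down in the rinser's sprung ring. I then pressed it about 13 mm down and handed the job in at 15.7 s with the fingers still gripping it. `job_done()` gives no verdict, so success is judged only from my own checks.

- **Seating:** First contact came at TCP z = 0.1777 m, against 0.178 m predicted for the rim resting on the seat.
- **Press:** Final TCP z was 0.165 m, so the ring is about 13 mm of its 14 mm down. The ring force was about 15 N, which fits that depth and suggests no slip in the grip.
- **Position and tilt:** In the last picture the tumbler is centred in the ring to about 1–2 mm sideways and upright to about 0.02 rad. The grip was steady at 60.8 mm and nothing was moving.
- **Disagreements:** The two camera views differed by about 2–3 mm, near the calibration tolerance. A sideways force of about 3 N built up while pressing, probably from the arm flexing or the rim sitting slightly unevenly; I left it as it was.
- **Surroundings:** I saw no movement of the other tumblers or the bystander objects in the views I looked at. I did not measure them.

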